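Swap the globe lamps on the hallway charging dock

ROBOT

A 7-joint arm with a two-finger parallel gripper is mounted at the origin on the work surface. World frame = base frame: x ahead of the robot, y to its left, z up, the work surface at z = 0. Lengths are in m, angles in rad, forces in N, time in s.
With the tool pointing down it reaches from about 0.425 to 0.875 m from the base axis. Payload 4.7 kg.
Tool frame: the origin (TCP) lies between the finger pads; the fingertips stand 19 mm ahead of it and the grasp point (between the pads) is the TCP (ctrl.tip_extent is the distance from the TCP to the fingertips, in m); z points along the fingers, y is the line along which they close (so a half turn about z gives the same grasp; the last joint's range is limited). The gripper opens to 87 mm and grips with 3 to 60 N. Pads are 19 mm wide; open, the fingers measure 117 mm over their backs; the gripper's body (75 mm by 190 mm) begins 51 mm behind the grasp point.
Start: joints at [1.364, 0.321, -0.07, 1.45, 0.023, 1.371, -0.057], TCP at [0.142, -0.634, 0.242] pointing down, gripper open.
Joint ranges: [-2.86, 2.86], [-0.3, 2.09], [-1.38, 1.24], [0.06, 2.45], [-1.56, 4.7], [0.09, 2.05], [-2.69, 2.69]. Speed limits (rad/s): [2.57, 2.57, 3.14, 3.14, 3.14, 3.14, 3.14].

INTERFACE

Orientations are given as a rotation vector (axis times angle).
In Python, from bench import ctrl gives the robot as it stands.
- The arm moves only by the shell command python3 -m crank 'ROWS' [OPENING] [FORCE]. ROWS is JSON, a list of rows, each an object of numbers: "tx", "ty", "tz": the shift along the tool's x, y, z in mm; "turn": the turn about the tool's z in units of 5 degrees (1.0 is 5 degrees). In form: [{"tx": .., "ty": .., "tz": .., "turn": ..}, ...]. A call has 1 to 5 rows; each row is the pose to reach, as a shift and turn from the pose commanded when the call began, along the tool's axes at that moment; what a row does not reach only later rows make up. A row lasts 1/8 s, in which the tool goes at most 62.5 mm and 10.7 degrees, less where a joint would pass 70% of its speed; a pose out of reach is approached as far as the arm can. A call with a gripper value outside its range is refused whole. OPENING is the finger opening in mm, from 0 to 87, set as the call begins (- or left out, the last holds). The fingers move at their own pace and stop on an object; FORCE is the grip in N (left out, the last holds). Time passes only in rows, so rows that repeat a pose let the fingers close. It gives the time, the measured TCP pose, the force, the opening and the grip force at its end, in the units of the state.
- ctrl.get_state(): the state, without advancing time (a new reading comes with each control period).
- ctrl.get_image(name): name is "side" or "top"; returns (picture, depth): 400x640x3 uint8, red, green, blue; 400x640 float32, m along the optical axis (not along the pixel's ray), 0 where there is no reading.
- ctrl.camera_model(name): a dict with "intrinsics" (3x3 intrinsics, pixels), "origin" and "orientation" of the camera in the world. Camera axes: x right, y down, z forward; pixel columns grow to the right and rows downward; lengths in m; the calibration is good to about 2 mm. A picture is of the moment at which its call begins. camera_model takes no time and is no camera call.
- ctrl.close_job(): hands the job in; it is judged then, once.
Trained networks look in the newest picture that a camera, given by its name, has taken for a name from the list of things; names that differ only in an ending like _2 or _b are one class to them, and where a whole thing is asked for, a point or a joint stands for the part that bears it (a point fixed in the world has none). Each returns a list of dicts, best first, with "confidence" (0 to 1); they miss things now and then, are a little off and sometimes report something else, mostly with a low value. They report only what shows in the picture. A call takes as long as a camera call. They do not tell look-alikes from the thing itself.
- ctrl.recognise(camera, query): "xyz" ([x, y, z] in m, in world coordinates, good to about 4 mm: the middle of the surface that is visible of it).
- ctrl.mark_of(camera, query): "xyz" ([x, y, z] in m, in world coordinates, good to about 4 mm: a listed point, or the origin of a listed thing).
The state is a dict: "time": time; "joint_positions": joint angles; "qd": joint speeds; "joint_torque": joint torques, N m; "position": TCP position; "tool_rot": TCP orientation; "ft_force": force on the tool from outside, world axes, zero at the start; "torque": the same for the moment, N m; "grip_width": opening from 0.0 (shut) to 1.0 (fully open); "grip_force": force on a finger pad.
Only numpy, scipy, OpenCV 4.12 (cv2) and the standard library are available. Lean on these libraries where they do the work, as an engineer would, in place of code of your own. Each camera call takes 0.05 s, during which the arm holds its last target. There are 200 camera calls.

TASK

Change over the cordless globe lamps on the hallway console: take every charged lamp (green top) out of the dock's cups and stand it in the plywood box, and stand every flat lamp (orange top) in a cup of its own, lowering each one gently to the bottom before letting go. Once all are in place, push the dock's carriage fully home until its detent clicks, and leave everything else on the console alone.

Things in the scene. Friction and masses are not known exactly. Their poses are not given: they have to be found in the camera images.
- charged1: globe lamp, white 64 mm ball with 28 mm flat foot and weighted base (rights itself), 0.16 kg; upright round knob 24 mm across on top from z = 61 to 100 mm. Origin: centre of the foot's underside, z up; grip the knob from above at z = 88 mm. GREEN top = charged. Starts upright in a cup; two or three of the three green lamps exist (else None).
- charged2: globe lamp, white 64 mm ball with 28 mm flat foot and weighted base (rights itself), 0.16 kg; upright round knob 24 mm across on top from z = 61 to 100 mm. Origin: centre of the foot's underside, z up; grip the knob from above at z = 88 mm. GREEN top = charged. Starts upright in a cup; two or three of the three green lamps exist (else None).
- charged3: globe lamp, white 64 mm ball with 28 mm flat foot and weighted base (rights itself), 0.16 kg; upright round knob 24 mm across on top from z = 61 to 100 mm. Origin: centre of the foot's underside, z up; grip the knob from above at z = 88 mm. GREEN top = charged. Starts upright in a cup; two or three of the three green lamps exist (else None).
- flat1: globe lamp, white 64 mm ball with 28 mm flat foot and weighted base (rights itself), 0.16 kg; upright round knob 24 mm across on top from z = 61 to 100 mm. Origin: centre of the foot's underside, z up; grip the knob from above at z = 88 mm. ORANGE top = flat battery. Starts upright on the cork mat; two or three of the three exist (else None).
- flat2: globe lamp, white 64 mm ball with 28 mm flat foot and weighted base (rights itself), 0.16 kg; upright round knob 24 mm across on top from z = 61 to 100 mm. Origin: centre of the foot's underside, z up; grip the knob from above at z = 88 mm. ORANGE top = flat battery. Starts upright on the cork mat; two or three of the three exist (else None).
- flat3: globe lamp, white 64 mm ball with 28 mm flat foot and weighted base (rights itself), 0.16 kg; upright round knob 24 mm across on top from z = 61 to 100 mm. Origin: centre of the foot's underside, z up; grip the knob from above at z = 88 mm. ORANGE top = flat battery. Starts upright on the cork mat; two or three of the three exist (else None).
- basket: loose open plywood box, 205 (its x) x 170 (its y) x 72 mm high, walls and floor 5 mm, 0.9 kg. Origin: centre of the underside, z up; a lamp standing in it has its foot at z = 5 mm. Room for four lamps, for instance at x = +48 or -48 mm and y = +38 or -38 mm
- mat: fixed cork mat 220 x 200 x 3 mm, origin at the centre of the underside; the orange lamps start on it
- dock: fixed white charging dock: base x from -152 to +83 mm, 300 mm wide (y), 6 mm thick, with a 70 mm high contact bar at x 49 to 83 mm. Origin at table height under the middle cup's home position; +x points away from the robot, the way the carriage is pushed home along this axis. A detent block 34 mm high stands at y = 172 mm
- cup1 (a point): centre of the inner floor of grey cup 1 on the sliding carriage, 26 mm above the table. The three cups stand in a row along the dock's y, 92 mm apart (cup1 at -y, cup3 at +y); 80 mm across inside, 86 outside, 64 mm deep, rim 90 mm above the table. A lamp stands with its foot on this floor, its knob top 126 mm above the table
- cup2 (a point): centre of the inner floor of grey cup 2 on the sliding carriage, 26 mm above the table. The three cups stand in a row along the dock's y, 92 mm apart (cup1 at -y, cup3 at +y); 80 mm across inside, 86 outside, 64 mm deep, rim 90 mm above the table. A lamp stands with its foot on this floor, its knob top 126 mm above the table
- cup3 (a point): centre of the inner floor of grey cup 3 on the sliding carriage, 26 mm above the table. The three cups stand in a row along the dock's y, 92 mm apart (cup1 at -y, cup3 at +y); 80 mm across inside, 86 outside, 64 mm deep, rim 90 mm above the table. A lamp stands with its foot on this floor, its knob top 126 mm above the table
- paddle (a point): middle of the top edge of the blue push paddle on the robot's side of the carriage, 120 mm above the table: an upright plate 10 mm thick (dock x), 90 mm wide (dock y), from 16 to 120 mm high, 80 mm to the dock's -x of the middle cup's centre. Push it with shut fingers or pinch it from above
- carriage (a joint): slide position in m: 0 = all the way out towards the robot, where it starts (within 4 mm); 0.085 = fully home at the stop (towards the dock's +x), detent engaged. Friction about 1.5 N; from about 0.064 to 0.076 it climbs over a sprung roller (about 7 N more), beyond that the roller snaps it home to 0.085 and holds it there
- phone: loose black phone 72 x 150 x 9 mm lying flat; origin at the centre of the underside. Not part of the job: leave it alone
- remote: loose white remote control 45 x 160 x 18 mm; origin at the centre of the underside. Not part of the job: leave it alone
- mug: loose blue mug, 80 mm across, 92 mm high; origin at the centre of the underside. Not part of the job: leave it alone
- glasses_case: loose grey glasses case 62 x 160 x 42 mm; origin at the centre of the underside. Not part of the job: leave it alone
- notebook: loose red notebook 148 x 105 x 14 mm; origin at the centre of the underside. Not part of the job: leave it alone
- spray: loose green spray bottle, 56 mm across, 160 mm high; origin at the centre of the underside. Not part of the job: leave it alone
Not all that is in view belongs to the job. What is shaped like the charged2 but red or yellow is not meant.

How it is judged:
By the outcome, as a careful person would: the job done as asked, in the order asked, and still so for the second after the job is handed in, with the robot touching nothing.
Of charged1, charged2, charged3 only 2 to 3 are there at a start; the rules pass over those that are not, and their reading is None.
Of flat1, flat2, flat3 only 2 to 3 are there at a start; the rules pass over those that are not, and their reading is None.
At some moment in a run one of flat1, flat2, flat3 may be knocked a few centimetres aside while the robot is not near it.
It also fails if it takes over 210 s, if anything falls off the work surface, if the arm or the gripper's body presses on something with over 40 N, if the wrist force passes 120 N, or if a joint passes its speed limit or range.

## Working session

There is one attempt and no reset: what is moved stays moved. The work goes in short steps, Python scripts to look and compute and a shell command to move; the robot and the scene stay as the last step left them, time stands still between calls to the robot, and variables do not carry over. Pictures are saved under pics/ and viewed, at most 14 in all, crops included, and the job is handed in when it is done.

```bash
ls; mkdir -p pics; cat > h.py <<'E'
import numpy as np, cv2
from scipy.spatial.transform import Rotation as R
from bench import ctrl
def cam(n):
    m=ctrl.camera_model(n); o=np.array(m["orientation"],float)
    Rm=o if o.shape==(3,3) else R.from_rotvec(o).as_matrix()
    return np.array(m["intrinsics"]),np.array(m["origin"]),Rm
def proj(n,p):
    K,o,Rm=cam(n); c=Rm.T@(np.array(p)-o); u=K@c; return (u[:2]/u[2]).round(0)
def cloud(n,d):
    K,o,Rm=cam(n); v,u=np.mgrid[:d.shape[0],:d.shape[1]]
    r=np.stack([(u-K[0,2])/K[0,0],(v-K[1,2])/K[1,1],np.ones(d.shape)],-1)*d[...,None]
    return r@Rm.T+o
def shot(n,f):
    im,d=ctrl.get_image(n); cv2.imwrite("pics/"+f+".png",im[...,::-1]); np.savez("pics/"+f,im=im,d=d); return im,d
def delta(p):
    s=ctrl.get_state(); return (R.from_rotvec(s["tool_rot"]).inv().apply(np.array(p)-s["position"])*1000).round(1)
E
python3 - <<'E'
from h import *
np.set_printoptions(precision=3,suppress=True)
for n in("top","side"):
    shot(n,n+"0"); print(cam(n))
    for q in("charged1","flat1","basket","mat","dock","cup1","cup2","cup3","paddle"):
        print(n,q,[(np.round(r["xyz"],3).tolist(),round(r["confidence"],2),proj(n,r["xyz"]).tolist()) for r in ctrl.mark_of(n,q)])
s=ctrl.get_state();print(s, R.from_rotvec(s["tool_rot"]).as_matrix(), ctrl.tip_extent)
E
```

```text
pics
(array([[487.492,   0.   , 317.968],
       [  0.   , 487.492, 198.149],
       [  0.   ,   0.   ,   1.   ]]), array([ 0.263, -0.006,  1.554]), array([[-0.018, -0.986,  0.168],
       [-1.   ,  0.018, -0.004],
       [ 0.001, -0.168, -0.986]]))
top charged1 [([0.306, 0.148, 0.001], 0.84, [268.0, 268.0]), ([0.545, 0.089, 0.025], 0.74, [286.0, 192.0]), ([0.531, 0.0, 0.023], 0.72, [314.0, 196.0]), ([0.524, -0.097, 0.025], 0.59, [345.0, 197.0])]
top flat1 [([0.462, -0.374, 0.003], 0.82, [431.0, 216.0]), ([0.707, -0.322, 0.005], 0.73, [411.0, 142.0]), ([0.572, -0.318, 0.004], 0.63, [412.0, 183.0])]
top basket [([0.486, 0.305, 0.004], 0.59, [219.0, 212.0])]
top mat [([0.506, -0.327, 0.002], 0.73, [416.0, 203.0])]
top dock [([0.619, -0.011, -0.004], 0.65, [317.0, 171.0])]
top cup1 [([0.539, -0.003, 0.022], 0.97, [315.0, 193.0]), ([0.526, -0.096, 0.024], 0.79, [344.0, 197.0]), ([0.546, 0.089, 0.026], 0.63, [286.0, 192.0])]
top cup2 [([0.539, -0.003, 0.022], 0.97, [315.0, 193.0]), ([0.526, -0.096, 0.024], 0.79, [344.0, 197.0]), ([0.546, 0.089, 0.026], 0.63, [286.0, 192.0])]
top cup3 [([0
[... 1501 characters left out ...]
26], 0.7, [300.0, 226.0]), ([0.531, 0.002, 0.028], 0.69, [319.0, 217.0])]
side paddle [([0.458, 0.009, 0.122], 0.57, [333.0, 206.0])]
{'time': 1.0, 'joint_positions': array([ 1.364,  0.321, -0.07 ,  1.451,  0.023,  1.371, -0.057]), 'qd': array([-0.001,  0.   ,  0.002, -0.   ,  0.002, -0.001, -0.   ]), 'joint_torque': array([ -0.   , -49.112,  -0.403, -31.278,  -0.064,   0.034,   0.   ]), 'position': array([ 0.142, -0.634,  0.242]), 'tool_rot': array([ 3.122,  0.346, -0.   ]), 'ft_force': array([ 0.066, -0.191, -0.49 ]), 'torque': array([ 0.002, -0.   ,  0.02 ]), 'grip_force': 0.0, 'grip_width': 0.9987682624349485} [[ 0.976  0.219 -0.   ]
 [ 0.219 -0.976 -0.   ]
 [-0.     0.    -1.   ]] 0.019
```

```bash
python3 - <<'E'
import cv2
a=cv2.imread("pics/top0.png")[100:320,170:490]
cv2.imwrite("pics/top0c.png",cv2.resize(a,(800,550),interpolation=cv2.INTER_CUBIC))
b=cv2.imread("pics/side0.png")[130:350,200:500]
cv2.imwrite("pics/side0c.png",cv2.resize(b,(800,587),interpolation=cv2.INTER_CUBIC))
E
```

```text
(no output)
```

View pics/top0c.png

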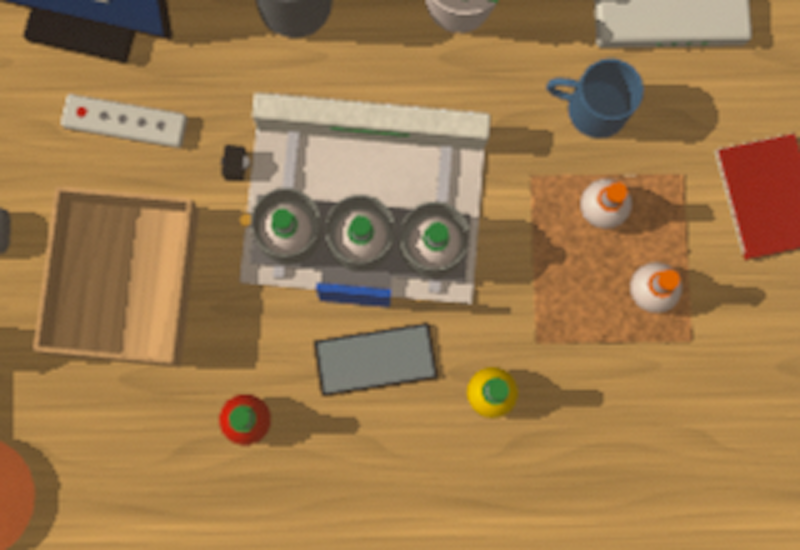

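View pics/side0c.png

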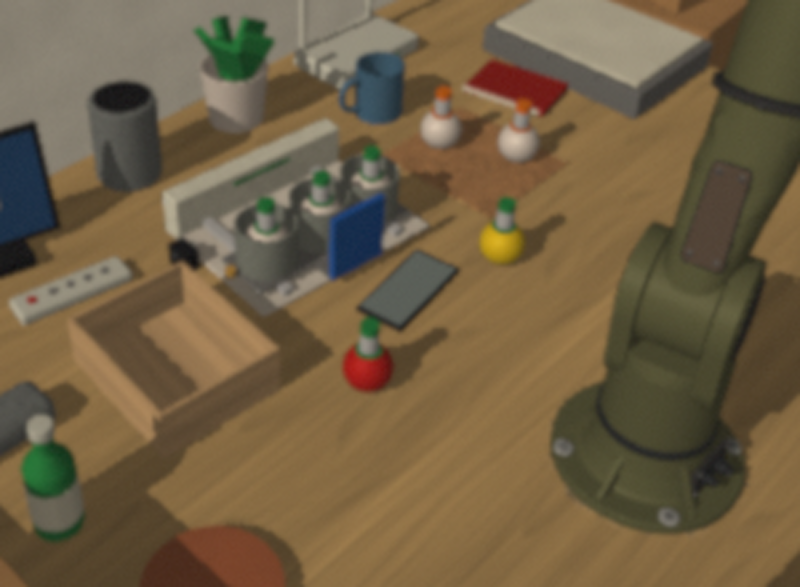

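```bash
cat >> h.py <<'E'
def knobs(n,im,d,zmin=.05,zmax=.5):
    hsv=cv2.cvtColor(im,cv2.COLOR_RGB2HSV); P=cloud(n,d); out=[]
    for c,(lo,hi) in {"green":((45,120,50),(85,255,255)),"orange":((5,200,150),(16,255,255))}.items():
        m=cv2.inRange(hsv,lo,hi)
        k,lab,st,ce=cv2.connectedComponentsWithStats(m)
        for i in range(1,k):
            q=P[(lab==i)&(d>0)]
            if 6<=st[i,4]<200 and len(q) and zmin<np.median(q[:,2])<zmax:
                zt=np.percentile(q[:,2],85); t=q[q[:,2]>zt-.008]
                out.append((c,((t.min(0)+t.max(0))/2).round(3).tolist(),round(float(zt),3),np.median(q,0).round(3).tolist(),int(st[i,4]),ce[i].round().tolist()))
    return out
E
python3 - <<'E'
from h import *
for n in("top","side"):
    z=np.load(f"pics/{n}0.npz"); im,d=z["im"],z["d"]
    for k in knobs(n,im,d): print(n,*k)
    P=cloud(n,d); x,y,zz=P[...,0],P[...,1],P[...,2]
    if n=="top":
        for nm,m in {"basketrim":(zz>.06)&(zz<.085)&(abs(x-.486)<.16)&(abs(y-.305)<.15),"paddle":(zz>.112)&(zz<.13)&(abs(x-.456)<.03)&(abs(y)<.07),"bar":(zz>.06)&(zz<.08)&(abs(x-.6)<.05)&(abs(y)<.2)}.items():
            q=P[m&(d>0)]; r=cv2.minAreaRect((q[:,:2]*1000).astype(np.float32)); print(nm,len(q),np.median(q[:,2]).round(3),np.round(r[0],1),np.round(r[1],1),round(r[2],1))
        hsv=cv2.cvtColor(im,cv2.COLOR_RGB2HSV)
        q=P[(cv2.inRange(hsv,(100,150,50),(125,255,255))>0)&(zz>.1)&(abs(y)<.08)&(x<.5)]
        print("blue",len(q),q.min(0),q.max(0))
    for q in("flat1","basket","remote","phone","mug"):
        print(n,q,[(np.round(r["xyz"],3).tolist(),round(r["confidence"],2)) for r in ctrl.recognise(n,q)])
E
```

```text
top green [0.541, 0.095, 0.127] 0.127 [0.541, 0.094, 0.124] 44 [282.0, 187.0]
top green [0.531, 0.001, 0.127] 0.128 [0.531, -0.001, 0.124] 46 [314.0, 190.0]
top green [0.522, -0.09, 0.125] 0.127 [0.521, -0.093, 0.124] 44 [345.0, 193.0]
top green [0.335, -0.161, 0.101] 0.103 [0.335, -0.16, 0.099] 54 [369.0, 256.0]
top green [0.307, 0.146, 0.1] 0.102 [0.307, 0.146, 0.099] 56 [266.0, 267.0]
top orange [0.571, -0.312, 0.103] 0.105 [0.572, -0.313, 0.101] 50 [416.0, 176.0]
top orange [0.561, -0.311, 0.062] 0.064 [0.559, -0.311, 0.062] 6 [414.0, 183.0]
top orange [0.463, -0.37, 0.103] 0.104 [0.464, -0.37, 0.101] 53 [437.0, 211.0]
basketrim 530 0.07 [486.2 307. ] [172.4 205.7] 83.7
paddle 106 0.118 [454.4  11.1] [87.  10.5] 83.5
bar 172 0.07 [570.5 -21. ] [ 85.4 306.5] 14.3
blue 79 [ 0.44689129 -0.03202793  0.11224482] [0.46078775 0.0510402  0.1275121 ]
top flat1 [([0.456, -0.366, 0.056], 0.54)]
top basket [([0.493, 0.312, 0.005], 0.97), ([0.511, 0.006, 0.031], 0.47)]
top remote [([0.694, 0.302, 0.018], 0.84), ([0.586, -0.531, 0.014], 0.56), ([0.639, -0.01, 0.0], 0.3), ([0.403, 0.519, 0.103]
[... 278 characters left out ...]
0]
side green [0.54, 0.096, 0.124] 0.126 [0.54, 0.095, 0.125] 18 [299.0, 206.0]
side green [0.333, -0.162, 0.099] 0.1 [0.334, -0.16, 0.098] 20 [390.0, 206.0]
side green [0.308, 0.147, 0.098] 0.101 [0.308, 0.146, 0.099] 35 [338.0, 252.0]
side orange [0.571, -0.309, 0.102] 0.104 [0.57, -0.31, 0.103] 12 [366.0, 164.0]
side orange [0.462, -0.368, 0.102] 0.104 [0.462, -0.37, 0.103] 9 [396.0, 169.0]
side flat1 [([0.46, -0.361, 0.05], 0.68), ([0.56, -0.303, 0.05], 0.52)]
side basket [([0.491, 0.3, 0.024], 0.78), ([0.696, -0.296, 0.06], 0.39)]
side remote [([0.693, 0.307, 0.016], 0.94), ([0.49, 0.298, 0.023], 0.35)]
side phone [([0.378, -0.009, 0.009], 0.81)]
side mug [([0.699, -0.296, 0.06], 0.72)]
```

The pictures show three white globes with green tops in the cups at top px (282,187), (314,190) and (345,193). These are the charged lamps. The two other green-topped things, red at (266,267) and yellow at (369,256), stand on the table and have coloured balls, so they are decoys. Two orange-topped flat lamps stand on the mat at (416,176) and (437,211). Both crops already confirm this, and the knob heights (0.127 m in the cups, 0.103 m on the mat) agree between the views.

```bash
python3 -m crank '[{"tx":60,"ty":-30,"turn":1.9},{"tx":115,"ty":-60,"turn":3.8},{"tx":170,"ty":-90,"turn":3.8},{"tx":225,"ty":-120,"turn":3.8},{"tx":280,"ty":-150,"turn":3.8}]' 87 20
python3 -c "
from h import *
s=ctrl.get_state();print(s['joint_positions'],delta([.45,-.25,.242]),delta([.541,.095,.242]))
for n in('top','side'):
  ctrl.get_image(n);print([np.round(r['xyz'],3) for r in ctrl.mark_of(n,'spray')])"
```

```text
[ 1.36408356  0.32098175 -0.07007618  1.45050611  0.02263049  1.37081188
 -0.05689662] [ 384.4 -307.5   -0.5] [ 5.487e+02 -6.242e+02 -5.000e-01]
[array([ 0.408,  0.533, -0.001]), array([ 0.506, -0.327,  0.   ])]
[array([0.412, 0.54 , 0.003])]$[0]: bad value
```

```bash
python3 -m crank '[{"tx":60,"ty":-30,"tz":0,"turn":1.9},{"tx":115,"ty":-60,"tz":0,"turn":3.8},{"tx":170,"ty":-90,"tz":0,"turn":3.8},{"tx":225,"ty":-120,"tz":0,"turn":3.8},{"tx":280,"ty":-150,"tz":0,"turn":3.8}]' 87 20
python3 -c "
from h import *
s=ctrl.get_state();print(s['joint_positions'],delta([.45,-.25,.242]),delta([.541,.095,.242]))"
```

```text
time: 2.33
position: [0.3802, -0.4286, 0.2419]
tool_rot: [3.136, -0.174, 0.001]
ft_force: [0.2, -0.4, -0.4]
grip_width: 1.0
grip_force: 0.0
[ 0.99746119  0.16616855 -0.22306963  1.64264835  0.03794015  1.33601494
 -0.91316564] [  49.6 -185.2   -0.2] [ 1.019e+02 -5.381e+02 -5.000e-01]
```

```bash
python3 -m crank '[{"tx":30,"ty":-50,"tz":0,"turn":0},{"tx":50,"ty":-105,"tz":0,"turn":0},{"tx":70,"ty":-160,"tz":0,"turn":0},{"tx":85,"ty":-215,"tz":0,"turn":0},{"tx":100,"ty":-270,"tz":0,"turn":0}]' 87 20
python3 -m crank '[{"tx":0,"ty":-55,"tz":0,"turn":0},{"tx":0,"ty":-110,"tz":0,"turn":0},{"tx":0,"ty":-165,"tz":0,"turn":0},{"tx":0,"ty":-220,"tz":0,"turn":0},{"tx":0,"ty":-266,"tz":0,"turn":0}]' 50 20
python3 -m crank '[{"tx":0,"ty":0,"tz":0,"turn":0},{"tx":0,"ty":0,"tz":0,"turn":0}]' | head -3
python3 -c "
from h import *
s=ctrl.get_state();print(s['joint_positions'],delta([.541,.095,.114]))"
```

```text
time: 2.95
position: [0.5086, -0.1709, 0.2419]
tool_rot: [3.136, -0.174, 0.001]
ft_force: [1.3, -0.9, -0.0]
grip_width: 0.998
grip_force: 0.0
time: 3.58
position: [0.5374, 0.0941, 0.2419]
tool_rot: [-3.137, 0.172, -0.001]
ft_force: [-0.2, -1.2, -0.2]
grip_width: 0.593
grip_force: 0.0
time: 3.82
position: [0.5375, 0.0909, 0.2414]
tool_rot: [3.136, -0.174, -0.0]
[ 0.39125221  0.14485068 -0.66338961  1.69403609  0.09241317  1.33445132
 -1.97065673] [  3.1  -4.5 127.4]
```

```bash
python3 -m crank '[{"tx":3,"ty":-4.5,"tz":40,"turn":0},{"tx":3,"ty":-4.5,"tz":75,"turn":0},{"tx":3,"ty":-4.5,"tz":105,"turn":0},{"tx":3,"ty":-4.5,"tz":120,"turn":0},{"tx":3,"ty":-4.5,"tz":127.5,"turn":0}]' 50 20
python3 -m crank '[{"tx":0,"ty":0,"tz":0,"turn":0},{"tx":0,"ty":0,"tz":0,"turn":0},{"tx":0,"ty":0,"tz":0,"turn":0},{"tx":0,"ty":0,"tz":0,"turn":0}]' 10 20
python3 -m crank '[{"tx":0,"ty":0,"tz":-15,"turn":0},{"tx":0,"ty":0,"tz":-40,"turn":0},{"tx":0,"ty":0,"tz":-75,"turn":0},{"tx":0,"ty":0,"tz":-110,"turn":0},{"tx":0,"ty":0,"tz":-136,"turn":0}]'
python3 -c "
from h import *
shot('side','lift1');print(delta([.538,.3395,.25]))
z=np.load('pics/lift1.npz');print(*knobs('side',z['im'],z['d']),sep='\n')"
```

```text
time: 4.45
position: [0.541, 0.0946, 0.1136]
tool_rot: [3.136, -0.177, -0.001]
ft_force: [-0.2, -0.1, -0.4]
grip_width: 0.575
grip_force: 0.0
time: 4.95
position: [0.5414, 0.0957, 0.1147]
tool_rot: [3.136, -0.174, 0.002]
ft_force: [0.6, -0.1, 1.6]
grip_width: 0.271
grip_force: 19.6
time: 5.58
position: [0.5411, 0.0963, 0.2525]
tool_rot: [-3.137, 0.173, -0.003]
ft_force: [0.2, -0.0, -2.1]
grip_width: 0.269
grip_force: 19.5
[ -31.5 -240.8    6. ]
('green', [0.722, 0.026, 0.27], 0.167, [0.856, -0.091, 0.161], 19, [278.0, 145.0])
('green', [0.537, 0.096, 0.263], 0.265, [0.535, 0.1, 0.262], 17, [299.0, 174.0])
('green', [0.521, -0.09, 0.124], 0.127, [0.518, -0.092, 0.123], 13, [339.0, 187.0])
('green', [0.527, 0.003, 0.125], 0.126, [0.527, 0.002, 0.124], 13, [320.0, 197.0])
('green', [0.336, -0.16, 0.096], 0.1, [0.334, -0.161, 0.097], 20, [390.0, 206.0])
('green', [0.307, 0.148, 0.099], 0.101, [0.306, 0.147, 0.099], 34, [338.0, 252.0])
('orange', [0.575, -0.311, 0.101], 0.103, [0.572, -0.315, 0.101], 13, [366.0, 164.0])
('orange', [0.461, -0.372, 0.102], 0.105, [0.458, -0.369, 0.103], 11, [396.0, 169.0])
```

```bash
python3 -m crank '[{"tx":-6,"ty":-50,"tz":0,"turn":0},{"tx":-12,"ty":-105,"tz":0,"turn":0},{"tx":-20,"ty":-160,"tz":0,"turn":0},{"tx":-26,"ty":-210,"tz":0,"turn":0},{"tx":-31.5,"ty":-241,"tz":0,"turn":0}]' | head -2
python3 -m crank '[{"tx":0,"ty":0,"tz":20,"turn":0},{"tx":0,"ty":0,"tz":60,"turn":0},{"tx":0,"ty":0,"tz":95,"turn":0},{"tx":0,"ty":0,"tz":125,"turn":0},{"tx":0,"ty":0,"tz":145,"turn":0}]'
python3 -m crank '[{"tx":0,"ty":0,"tz":4,"turn":0},{"tx":0,"ty":0,"tz":8,"turn":0},{"tx":0,"ty":0,"tz":11,"turn":0},{"tx":0,"ty":0,"tz":12,"turn":0},{"tx":0,"ty":0,"tz":12,"turn":0}]'
```

```text
time: 6.25
position: [0.5349, 0.342, 0.2497]
time: 6.88
position: [0.5359, 0.3366, 0.1025]
tool_rot: [3.134, -0.176, -0.003]
ft_force: [-0.2, 0.1, -1.3]
grip_width: 0.267
grip_force: 19.8
time: 7.5
position: [0.5367, 0.3391, 0.0939]
tool_rot: [-3.136, 0.174, -0.002]
ft_force: [-1.1, -0.4, 1.5]
grip_width: 0.274
grip_force: 19.8
```

```bash
python3 -m crank '[{"tx":0,"ty":0,"tz":0,"turn":0},{"tx":0,"ty":0,"tz":0,"turn":0},{"tx":0,"ty":0,"tz":0,"turn":0}]' 44 20
python3 -m crank '[{"tx":0,"ty":0,"tz":-15,"turn":0},{"tx":0,"ty":0,"tz":-45,"turn":0},{"tx":0,"ty":0,"tz":-85,"turn":0},{"tx":0,"ty":0,"tz":-120,"turn":0},{"tx":0,"ty":0,"tz":-120,"turn":0}]' |head -2
python3 -c "
from h import *
im,d=shot('top','p1');print(*knobs('top',im,d),sep='\n')
print(delta([.531,.001,.214]))"
```

```text
time: 7.88
position: [0.5363, 0.3389, 0.093]
tool_rot: [-3.137, 0.174, -0.0]
ft_force: [-0.1, -0.4, 0.4]
grip_width: 0.476
grip_force: 0.0
time: 8.5
position: [0.5377, 0.3405, 0.2177]
('green', [0.335, -0.161, 0.102], 0.103, [0.335, -0.16, 0.099], 54, [369.0, 256.0])
('orange', [0.57, -0.312, 0.104], 0.105, [0.572, -0.312, 0.102], 50, [416.0, 176.0])
('orange', [0.462, -0.371, 0.104], 0.105, [0.464, -0.371, 0.102], 33, [437.0, 211.0])
[ 31.6 337.2   0.8]
```

```bash
python3 -m crank '[{"tx":6,"ty":55,"tz":0,"turn":0},{"tx":12,"ty":115,"tz":0,"turn":0},{"tx":17,"ty":175,"tz":0,"turn":0},{"tx":22,"ty":235,"tz":0,"turn":0},{"tx":28,"ty":290,"tz":0,"turn":0}]' 44 20 | head -2
python3 -m crank '[{"tx":3.5,"ty":38,"tz":0,"turn":0},{"tx":3.5,"ty":47,"tz":0,"turn":0},{"tx":3.5,"ty":47,"tz":0,"turn":0},{"tx":3.5,"ty":47,"tz":0,"turn":0}]' | head -2
python3 -c "
from h import *
print(delta([.531,.001,.114]))
im,d=ctrl.get_image('side');print(*knobs('side',im,d),sep='\n')
"
```

```text
time: 9.18
position: [0.531, 0.0449, 0.2122]
time: 9.68
position: [0.5302, 0.0027, 0.2129]
[ 1.   1.7 98.9]
('green', [0.519, -0.088, 0.124], 0.126, [0.517, -0.09, 0.125], 11, [339.0, 187.0])
('green', [0.53, 0.002, 0.126], 0.128, [0.528, 0.004, 0.125], 15, [320.0, 197.0])
('green', [0.336, -0.161, 0.098], 0.099, [0.334, -0.158, 0.098], 19, [390.0, 206.0])
('green', [0.538, 0.341, 0.104], 0.106, [0.536, 0.341, 0.104], 30, [245.0, 246.0])
('green', [0.307, 0.147, 0.099], 0.101, [0.307, 0.149, 0.099], 33, [338.0, 252.0])
('orange', [0.571, -0.313, 0.102], 0.103, [0.572, -0.313, 0.101], 12, [366.0, 164.0])
('orange', [0.458, -0.37, 0.102], 0.105, [0.461, -0.37, 0.103], 10, [396.0, 169.0])
```

Lamp 1 stands upright at (0.538, 0.341) in the box, with its top at 0.105 as it should be. Next is the lamp in cup 2.

```bash
python3 -m crank '[{"tx":1,"ty":1.5,"tz":30,"turn":0},{"tx":1,"ty":1.5,"tz":60,"turn":0},{"tx":1,"ty":1.5,"tz":85,"turn":0},{"tx":1,"ty":1.5,"tz":96,"turn":0},{"tx":1,"ty":1.5,"tz":99,"turn":0}]' 44 20 | head -4
python3 -m crank '[{"tx":0,"ty":0,"tz":0,"turn":0},{"tx":0,"ty":0,"tz":0,"turn":0},{"tx":0,"ty":0,"tz":0,"turn":0},{"tx":0,"ty":0,"tz":0,"turn":0}]' 10 20
python3 -m crank '[{"tx":0,"ty":0,"tz":-15,"turn":0},{"tx":0,"ty":0,"tz":-40,"turn":0},{"tx":0,"ty":0,"tz":-75,"turn":0},{"tx":0,"ty":0,"tz":-110,"turn":0},{"tx":0,"ty":0,"tz":-136,"turn":0}]'
python3 -c "
from h import *
print(delta([.5295,.264,.25]))"
```

```text
time: 10.35
position: [0.5311, -0.0003, 0.1138]
tool_rot: [-3.137, 0.172, 0.001]
ft_force: [0.3, 0.6, 1.3]
time: 10.85
position: [0.5317, -0.0015, 0.1147]
tool_rot: [3.136, -0.174, 0.002]
ft_force: [-0.9, -1.0, 3.0]
grip_width: 0.269
grip_force: 20.0
time: 11.48
position: [0.5314, -0.0008, 0.2524]
tool_rot: [3.137, -0.173, 0.003]
ft_force: [0.5, -0.0, -1.6]
grip_width: 0.271
grip_force: 20.0
[ -31.  -263.     2.4]
```

```bash
python3 -m crank '[{"tx":-6,"ty":-50,"tz":0,"turn":0},{"tx":-12,"ty":-108,"tz":0,"turn":0},{"tx":-20,"ty":-166,"tz":0,"turn":0},{"tx":-26,"ty":-222,"tz":0,"turn":0},{"tx":-31,"ty":-263,"tz":0,"turn":0}]' | head -2
python3 -m crank '[{"tx":0,"ty":0,"tz":15,"turn":0},{"tx":0,"ty":0,"tz":55,"turn":0},{"tx":0,"ty":0,"tz":95,"turn":0},{"tx":0,"ty":0,"tz":125,"turn":0},{"tx":0,"ty":0,"tz":145,"turn":0}]' | head -4
python3 -m crank '[{"tx":0,"ty":0,"tz":4,"turn":0},{"tx":0,"ty":0,"tz":8,"turn":0},{"tx":0,"ty":0,"tz":11,"turn":0},{"tx":0,"ty":0,"tz":12,"turn":0},{"tx":0,"ty":0,"tz":12,"turn":0}]'
```

```text
time: 12.1
position: [0.5285, 0.2666, 0.2509]
time: 12.72
position: [0.5291, 0.2619, 0.1034]
tool_rot: [3.135, -0.176, -0.003]
ft_force: [-0.0, 0.1, -1.3]
time: 13.35
position: [0.5299, 0.2638, 0.0938]
tool_rot: [-3.137, 0.174, -0.002]
ft_force: [-0.7, -0.7, 1.6]
grip_width: 0.271
grip_force: 20.0
```

```bash
python3 -m crank '[{"tx":0,"ty":0,"tz":0,"turn":0},{"tx":0,"ty":0,"tz":0,"turn":0},{"tx":0,"ty":0,"tz":0,"turn":0}]' 44 20 | head -2
python3 -m crank '[{"tx":0,"ty":0,"tz":-15,"turn":0},{"tx":0,"ty":0,"tz":-45,"turn":0},{"tx":0,"ty":0,"tz":-85,"turn":0},{"tx":0,"ty":0,"tz":-120,"turn":0},{"tx":0,"ty":0,"tz":-120,"turn":0}]' |head -2
python3 -m crank '[{"tx":6,"ty":55,"tz":0,"turn":0},{"tx":12,"ty":115,"tz":0,"turn":0},{"tx":17,"ty":175,"tz":0,"turn":0},{"tx":22,"ty":235,"tz":0,"turn":0},{"tx":27,"ty":295,"tz":0,"turn":0}]' | head -2
python3 -m crank '[{"tx":3.5,"ty":40,"tz":0,"turn":0},{"tx":3.5,"ty":59,"tz":0,"turn":0},{"tx":3.5,"ty":59,"tz":0,"turn":0},{"tx":3.5,"ty":59,"tz":0,"turn":0}]' | head -2
python3 -c "
from h import *
print(delta([.521,-.091,.114]))
im,d=ctrl.get_image('side');print(*knobs('side',im,d),sep='\n')
"
```

```text
time: 13.72
position: [0.5294, 0.2637, 0.093]
time: 14.35
position: [0.531, 0.2651, 0.2174]
time: 14.98
position: [0.5229, -0.0345, 0.2129]
time: 15.48
position: [0.5208, -0.0889, 0.213]
[ 0.4  2.2 99. ]
('green', [0.52, -0.091, 0.124], 0.127, [0.521, -0.09, 0.124], 19, [339.0, 187.0])
('green', [0.335, -0.16, 0.097], 0.1, [0.332, -0.158, 0.099], 21, [390.0, 206.0])
('green', [0.529, 0.266, 0.104], 0.106, [0.528, 0.266, 0.104], 26, [264.0, 236.0])
('green', [0.536, 0.34, 0.102], 0.105, [0.535, 0.34, 0.104], 31, [245.0, 246.0])
('green', [0.308, 0.147, 0.1], 0.101, [0.308, 0.148, 0.099], 33, [338.0, 252.0])
('orange', [0.571, -0.313, 0.101], 0.104, [0.572, -0.314, 0.1], 12, [366.0, 164.0])
```

```bash
python3 -m crank '[{"tx":0.5,"ty":2,"tz":30,"turn":0},{"tx":0.5,"ty":2,"tz":60,"turn":0},{"tx":0.5,"ty":2,"tz":85,"turn":0},{"tx":0.5,"ty":2,"tz":96,"turn":0},{"tx":0.5,"ty":2,"tz":99,"turn":0}]' 44 20 | head -4
python3 -m crank '[{"tx":0,"ty":0,"tz":0,"turn":0},{"tx":0,"ty":0,"tz":0,"turn":0},{"tx":0,"ty":0,"tz":0,"turn":0},{"tx":0,"ty":0,"tz":0,"turn":0}]' 10 20
python3 -m crank '[{"tx":0,"ty":0,"tz":-15,"turn":0},{"tx":0,"ty":0,"tz":-40,"turn":0},{"tx":0,"ty":0,"tz":-75,"turn":0},{"tx":0,"ty":0,"tz":-110,"turn":0},{"tx":0,"ty":0,"tz":-136,"turn":0}]'
python3 -c "
from h import *
print(delta([.434,.2745,.25]))"
```

```text
time: 16.15
position: [0.5209, -0.0925, 0.1139]
tool_rot: [-3.137, 0.171, 0.001]
ft_force: [0.0, -0.5, 0.3]
time: 16.65
position: [0.5213, -0.094, 0.1147]
tool_rot: [3.136, -0.174, 0.002]
ft_force: [-0.5, -0.7, 2.7]
grip_width: 0.268
grip_force: 20.0
time: 17.27
position: [0.5211, -0.0933, 0.2523]
tool_rot: [3.136, -0.173, 0.002]
ft_force: [0.3, -0.1, -1.6]
grip_width: 0.267
grip_force: 20.0
[-127.1 -356.     2. ]
```

```bash
python3 -m crank '[{"tx":-15,"ty":-45,"tz":0,"turn":0},{"tx":-35,"ty":-100,"tz":0,"turn":0},{"tx":-55,"ty":-155,"tz":0,"turn":0},{"tx":-75,"ty":-210,"tz":0,"turn":0},{"tx":-95,"ty":-265,"tz":0,"turn":0}]' | head -2
python3 -m crank '[{"tx":-18,"ty":-50,"tz":0,"turn":0},{"tx":-32,"ty":-91,"tz":0,"turn":0},{"tx":-32,"ty":-91,"tz":0,"turn":0}]' | head -2
python3 -m crank '[{"tx":0,"ty":0,"tz":20,"turn":0},{"tx":0,"ty":0,"tz":60,"turn":0},{"tx":0,"ty":0,"tz":95,"turn":0},{"tx":0,"ty":0,"tz":125,"turn":0},{"tx":0,"ty":0,"tz":145,"turn":0}]' | head -4
python3 -m crank '[{"tx":0,"ty":0,"tz":4,"turn":0},{"tx":0,"ty":0,"tz":8,"turn":0},{"tx":0,"ty":0,"tz":11,"turn":0},{"tx":0,"ty":0,"tz":12,"turn":0},{"tx":0,"ty":0,"tz":12,"turn":0}]'
```

```text
time: 17.9
position: [0.4548, 0.1821, 0.2507]
time: 18.27
position: [0.4315, 0.2787, 0.2508]
time: 18.9
position: [0.434, 0.2727, 0.1038]
tool_rot: [3.135, -0.176, -0.002]
ft_force: [0.6, 0.0, -2.0]
time: 19.52
position: [0.4345, 0.2744, 0.0938]
tool_rot: [-3.137, 0.174, -0.002]
ft_force: [-1.1, -1.8, 1.9]
grip_width: 0.269
grip_force: 20.0
```

```bash
python3 -m crank '[{"tx":0,"ty":0,"tz":0,"turn":0},{"tx":0,"ty":0,"tz":0,"turn":0},{"tx":0,"ty":0,"tz":0,"turn":0}]' 44 20 | head -2
python3 -m crank '[{"tx":0,"ty":0,"tz":-15,"turn":0},{"tx":0,"ty":0,"tz":-45,"turn":0},{"tx":0,"ty":0,"tz":-85,"turn":0},{"tx":0,"ty":0,"tz":-120,"turn":0},{"tx":0,"ty":0,"tz":-120,"turn":0}]' |head -2
python3 -m crank '[{"tx":16,"ty":55,"tz":0,"turn":0},{"tx":32,"ty":112,"tz":0,"turn":0},{"tx":48,"ty":170,"tz":0,"turn":0},{"tx":64,"ty":228,"tz":0,"turn":0},{"tx":80,"ty":286,"tz":0,"turn":0}]' | head -2
python3 -m crank '[{"tx":15,"ty":55,"tz":0,"turn":0},{"tx":18,"ty":113,"tz":0,"turn":0},{"tx":20,"ty":170,"tz":0,"turn":0},{"tx":20,"ty":220,"tz":0,"turn":0},{"tx":20,"ty":220,"tz":0,"turn":0}]' | head -2
python3 - <<'E'
from h import *
for n in("top","side"):
    im,d=shot(n,n+"3"); print(n,*knobs(n,im,d),sep='\n')
    P=cloud(n,d)
    if n=="top":
        for c in((.544,.093),(.534,.002),(.5235,-.089)):
            m=(abs(P[...,2]-.09)<.006)&(np.hypot(P[...,0]-c[0],P[...,1]-c[1])<.048)
            q=P[m]; print(len(q),np.round(cv2.fitEllipse((q[:,:2]*1000).astype(np.float32)),1) if 0 else cv2.minEnclosingCircle((q[:,:2]*1000).astype(np.float32)))
    for q in("cup1",): print([(np.round(r["xyz"],3).tolist(),round(r["confidence"],2)) for r in ctrl.mark_of(n,q)])
a=cv2.imread("pics/top3.png")[100:320,170:490]
cv2.imwrite("pics/top3c.png",cv2.resize(a,(800,550),interpolation=cv2.INTER_CUBIC))
E
```

```text
time: 19.9
position: [0.434, 0.2743, 0.093]
time: 20.52
position: [0.4356, 0.2757, 0.2168]
time: 21.15
position: [0.4816, -0.0207, 0.213]
time: 21.78
position: [0.4754, -0.2445, 0.212]
top
('green', [0.536, 0.339, 0.106], 0.107, [0.538, 0.339, 0.104], 46, [202.0, 191.0])
('green', [0.529, 0.266, 0.104], 0.106, [0.53, 0.265, 0.104], 48, [226.0, 193.0])
('green', [0.434, 0.276, 0.105], 0.107, [0.435, 0.274, 0.103], 47, [223.0, 225.0])
('green', [0.335, -0.16, 0.099], 0.101, [0.336, -0.16, 0.098], 55, [369.0, 256.0])
('green', [0.307, 0.147, 0.1], 0.102, [0.307, 0.146, 0.098], 56, [266.0, 267.0])
('orange', [0.323, 0.154, 0.056], 0.057, [0.325, 0.154, 0.055], 6, [264.0, 262.0])
91 ((543.8399658203125, 92.9998550415039), 43.39320755004883)
92 ((533.4503784179688, 2.4962680339813232), 43.549800872802734)
86 ((522.9558715820312, -88.95106506347656), 43.06578063964844)
[([0.524, -0.094, 0.023], 0.86), ([0.539, 0.338, 0.005], 0.7), ([0.546, 0.093, 0.026], 0.61)]
side
('green', [0.335, -0.161, 0.097], 0.1, [0.334, -0.16, 0.098], 20, [390.0, 206.0])
('green', [0.527, 0.266, 0.104], 0.106, [0.527, 0.267, 0.105], 24, [264.0, 236.0])
('green', [0.537, 0.339, 0.104], 0.107, [0.537, 0.339, 0.103], 31, [245.0, 246.0])
('green', [0.434, 0.278, 0.103], 0.106, [0.433, 0.279, 0.104], 28, [281.0, 252.0])
('green', [0.307, 0.147, 0.1], 0.101, [0.306, 0.146, 0.099], 35, [338.0, 252.0])
('orange', [0.571, -0.315, 0.1], 0.103, [0.571, -0.312, 0.101], 12, [366.0, 164.0])
[([0.525, -0.095, 0.026], 0.92), ([0.55, 0.088, 0.025], 0.64), ([0.531, -0.001, 0.027], 0.56), ([0.559, 0.525, -0.0], 0.53)]
```

View pics/top3c.png

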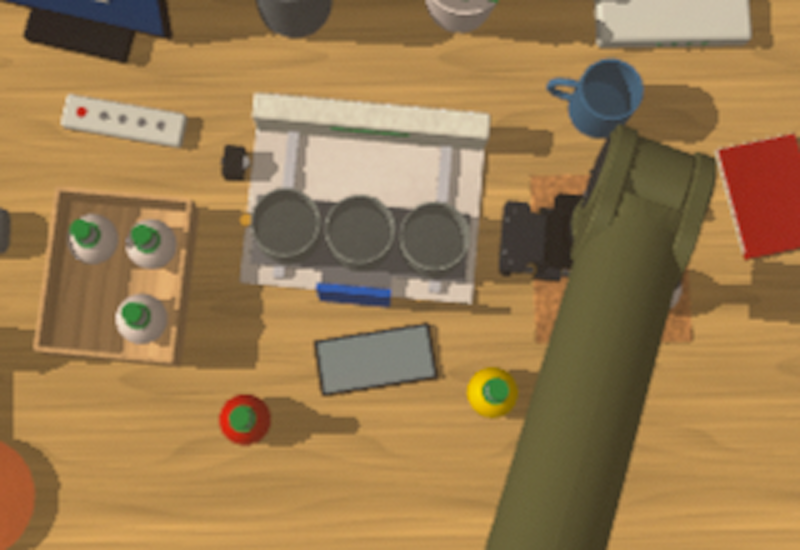

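The picture shows three white globes with green tops upright in the box at crop px (85,235), (145,238) and (138,318). All three cups at (285,222), (360,229) and (434,236) are empty. Next is the first flat lamp, goal (0.571, -0.3125).

```bash
python3 -c "
from h import *
print(delta([.571,-.3125,.091]))"
python3 -m crank '[{"tx":50,"ty":30,"tz":0,"turn":0},{"tx":102,"ty":57,"tz":0,"turn":0},{"tx":102,"ty":57,"tz":0,"turn":0},{"tx":102,"ty":57,"tz":0,"turn":0}]' 55 20 | head -2
python3 - <<'E'
from h import *
for n in("top","side"):
    im,d=ctrl.get_image(n); print(n,*[k for k in knobs(n,im,d) if k[0]=="orange"],sep='\n')
print(delta([.571,-.3125,.091]))
E
```

```text
[100.8  64.2 121.8]
time: 22.48
position: [0.5728, -0.3054, 0.2126]
top
('orange', [0.559, -0.297, 0.189], 0.106, [0.57, -0.311, 0.102], 42, [416.0, 177.0])
('orange', [0.56, -0.311, 0.064], 0.067, [0.559, -0.311, 0.064], 6, [414.0, 183.0])
('orange', [0.324, 0.155, 0.052], 0.054, [0.325, 0.154, 0.052], 6, [264.0, 262.0])
side
('orange', [0.572, -0.31, 0.102], 0.104, [0.57, -0.31, 0.102], 12, [366.0, 164.0])
('orange', [0.462, -0.373, 0.101], 0.103, [0.463, -0.373, 0.102], 11, [396.0, 169.0])
[ -0.7   6.7 122.9]
```

```bash
python3 -m crank '[{"tx":-0.5,"ty":6,"tz":35,"turn":0},{"tx":-0.5,"ty":6,"tz":75,"turn":0},{"tx":-0.5,"ty":6,"tz":105,"turn":0},{"tx":-0.5,"ty":6,"tz":120,"turn":0},{"tx":-0.5,"ty":6,"tz":122,"turn":0}]' 55 20 | head -4
python3 -m crank '[{"tx":0,"ty":0,"tz":0,"turn":0},{"tx":0,"ty":0,"tz":0,"turn":0},{"tx":0,"ty":0,"tz":0,"turn":0},{"tx":0,"ty":0,"tz":0,"turn":0}]' 10 20
python3 -m crank '[{"tx":0,"ty":0,"tz":-15,"turn":0},{"tx":0,"ty":0,"tz":-45,"turn":0},{"tx":0,"ty":0,"tz":-90,"turn":0},{"tx":0,"ty":0,"tz":-135,"turn":0},{"tx":0,"ty":0,"tz":-160,"turn":0}]'
python3 -c "
from h import *
print(delta([.523,-.089,.25]))"
```

```text
time: 23.2
position: [0.5709, -0.3131, 0.0913]
tool_rot: [3.136, -0.173, -0.0]
ft_force: [0.0, -0.0, 0.5]
time: 23.7
position: [0.5715, -0.3139, 0.0915]
tool_rot: [3.136, -0.174, 0.001]
ft_force: [-0.4, 0.1, -0.6]
grip_width: 0.268
grip_force: 19.9
time: 24.32
position: [0.5723, -0.3135, 0.2551]
tool_rot: [3.135, -0.173, 0.006]
ft_force: [-0.5, -0.5, -1.7]
grip_width: 0.271
grip_force: 19.9
[ -73.8 -217.7    4.4]
```

```bash
python3 -m crank '[{"tx":-12,"ty":-45,"tz":0,"turn":0},{"tx":-32,"ty":-100,"tz":0,"turn":0},{"tx":-52,"ty":-155,"tz":0,"turn":0},{"tx":-68,"ty":-200,"tz":0,"turn":0},{"tx":-74,"ty":-218,"tz":0,"turn":0}]' | head -2
python3 -m crank '[{"tx":0,"ty":0,"tz":0,"turn":0},{"tx":0,"ty":0,"tz":0,"turn":0},{"tx":0,"ty":0,"tz":0,"turn":0}]' | head -2
python3 - <<'E'
from h import *
for n in("top","side"):
    im,d=shot(n,n+"4"); print(n,*[k for k in knobs(n,im,d) if k[0]=="orange"],sep='\n')
print(delta([.523,-.089,.114]))
a=cv2.imread("pics/side4.png")[100:300,250:450]
cv2.imwrite("pics/side4c.png",cv2.resize(a,(600,600),interpolation=cv2.INTER_CUBIC))
E
```

```text
time: 24.95
position: [0.5214, -0.0848, 0.2522]
time: 25.32
position: [0.522, -0.0907, 0.2508]
top
('orange', [0.461, -0.369, 0.102], 0.104, [0.462, -0.369, 0.101], 44, [437.0, 212.0])
('orange', [0.325, 0.153, 0.052], 0.053, [0.326, 0.152, 0.052], 8, [265.0, 261.0])
side
('orange', [0.458, -0.37, 0.103], 0.104, [0.46, -0.368, 0.103], 9, [397.0, 169.0])
[  1.   -1.1 136.8]
```

View pics/side4c.png

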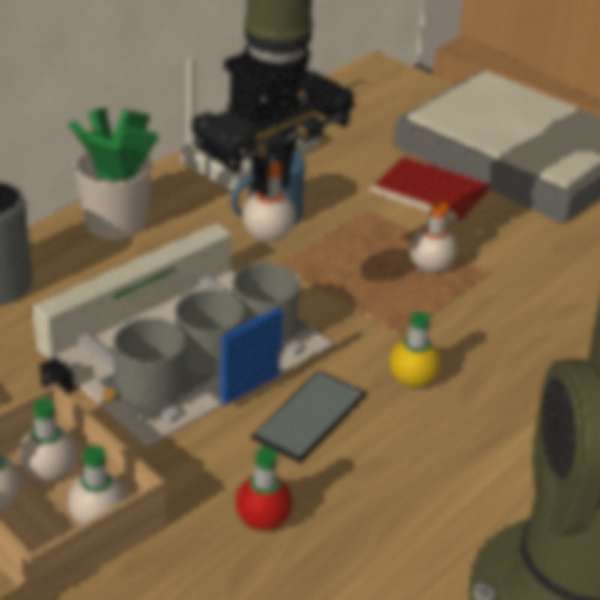

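The orange-topped lamp hangs upright in the fingers above cup 1, at crop px (270,205). The other flat lamp is still at (433,245). I'm lowering this one now.

```bash
python3 -m crank '[{"tx":1,"ty":-1,"tz":20,"turn":0},{"tx":1,"ty":-1,"tz":50,"turn":0},{"tx":1,"ty":-1,"tz":75,"turn":0},{"tx":1,"ty":-1,"tz":100,"turn":0},{"tx":1,"ty":-1,"tz":120,"turn":0}]' | head -4
python3 -m crank '[{"tx":0,"ty":0,"tz":5,"turn":0},{"tx":0,"ty":0,"tz":9,"turn":0},{"tx":0,"ty":0,"tz":13,"turn":0},{"tx":0,"ty":0,"tz":15,"turn":0},{"tx":0,"ty":0,"tz":15,"turn":0}]'
python3 -m crank '[{"tx":0,"ty":0,"tz":1,"turn":0},{"tx":0,"ty":0,"tz":2,"turn":0},{"tx":0,"ty":0,"tz":2,"turn":0}]'
```

```text
time: 26.05
position: [0.5227, -0.0884, 0.1298]
tool_rot: [-3.136, 0.175, 0.002]
ft_force: [0.3, 0.2, -1.4]
time: 26.68
position: [0.5231, -0.0878, 0.1162]
tool_rot: [3.137, -0.174, 0.0]
ft_force: [0.7, -0.2, -2.8]
grip_width: 0.269
grip_force: 19.9
time: 27.05
position: [0.5233, -0.0879, 0.1144]
tool_rot: [3.136, -0.174, 0.001]
ft_force: [0.3, 0.2, 0.7]
grip_width: 0.272
grip_force: 19.9
```

```bash
python3 -m crank '[{"tx":0,"ty":0,"tz":0.3,"turn":0},{"tx":0,"ty":0,"tz":0.3,"turn":0},{"tx":0,"ty":0,"tz":0.3,"turn":0}]' 44 20
python3 -m crank '[{"tx":0,"ty":0,"tz":-15,"turn":0},{"tx":0,"ty":0,"tz":-45,"turn":0},{"tx":0,"ty":0,"tz":-80,"turn":0},{"tx":0,"ty":0,"tz":-100,"turn":0},{"tx":0,"ty":0,"tz":-100,"turn":0}]' |head -2
python3 -m crank '[{"tx":-5,"ty":50,"tz":0,"turn":0},{"tx":-12,"ty":110,"tz":0,"turn":0},{"tx":-18,"ty":170,"tz":0,"turn":0},{"tx":-25,"ty":230,"tz":0,"turn":0},{"tx":-31,"ty":281,"tz":0,"turn":0}]' 55 20| head -2
python3 -m crank '[{"tx":0,"ty":0,"tz":0,"turn":0},{"tx":0,"ty":0,"tz":0,"turn":0},{"tx":0,"ty":0,"tz":0,"turn":0}]' | head -2
python3 - <<'E'
from h import *
for n in("top","side"):
    im,d=ctrl.get_image(n); print(n,*[k for k in knobs(n,im,d) if k[0]=="orange"],sep='\n')
print(delta([.461,-.370,.091]))
E
```

```text
time: 27.42
position: [0.523, -0.0878, 0.1137]
tool_rot: [3.137, -0.174, 0.0]
ft_force: [-0.6, -0.7, -0.7]
grip_width: 0.478
grip_force: 0.0
time: 28.05
position: [0.5244, -0.0879, 0.2163]
time: 28.68
position: [0.4596, -0.3659, 0.2127]
time: 29.05
position: [0.4619, -0.3617, 0.2135]
top
('orange', [0.523, -0.085, 0.128], 0.129, [0.523, -0.087, 0.126], 46, [343.0, 192.0])
side
('orange', [0.463, -0.371, 0.102], 0.105, [0.461, -0.374, 0.102], 12, [396.0, 169.0])
('orange', [0.522, -0.085, 0.126], 0.126, [0.521, -0.084, 0.124], 16, [338.0, 187.0])
[  0.    7.9 122.8]
```

The flat lamp stands in cup 1 with its top at 0.127, as expected. Now the second one.

```bash
python3 -m crank '[{"tx":0,"ty":8,"tz":35,"turn":0},{"tx":0,"ty":8,"tz":75,"turn":0},{"tx":0,"ty":8,"tz":105,"turn":0},{"tx":0,"ty":8,"tz":120,"turn":0},{"tx":0,"ty":8,"tz":122,"turn":0}]' 55 20 | head -4
python3 -m crank '[{"tx":0,"ty":0,"tz":0,"turn":0},{"tx":0,"ty":0,"tz":0,"turn":0},{"tx":0,"ty":0,"tz":0,"turn":0},{"tx":0,"ty":0,"tz":0,"turn":0}]' 10 20
python3 -m crank '[{"tx":0,"ty":0,"tz":-15,"turn":0},{"tx":0,"ty":0,"tz":-45,"turn":0},{"tx":0,"ty":0,"tz":-90,"turn":0},{"tx":0,"ty":0,"tz":-135,"turn":0},{"tx":0,"ty":0,"tz":-160,"turn":0}]'
python3 -c "
from h import *
print(delta([.5335,.0025,.25]))"
```

```text
time: 29.78
position: [0.4602, -0.371, 0.0913]
tool_rot: [-3.136, 0.172, 0.001]
ft_force: [1.6, -0.0, 0.7]
time: 30.28
position: [0.4604, -0.3719, 0.0922]
tool_rot: [3.136, -0.174, 0.001]
ft_force: [-0.1, -1.0, 1.4]
grip_width: 0.267
grip_force: 20.1
time: 30.9
position: [0.461, -0.3718, 0.2555]
tool_rot: [3.134, -0.173, 0.005]
ft_force: [0.3, 0.2, -1.7]
grip_width: 0.265
grip_force: 20.0
[  30.7 -380.     4.7]
```

```bash
python3 -m crank '[{"tx":4,"ty":-45,"tz":0,"turn":0},{"tx":8,"ty":-103,"tz":0,"turn":0},{"tx":13,"ty":-161,"tz":0,"turn":0},{"tx":18,"ty":-220,"tz":0,"turn":0},{"tx":23,"ty":-278,"tz":0,"turn":0}]' | head -2
python3 -m crank '[{"tx":4,"ty":-50,"tz":0,"turn":0},{"tx":8,"ty":-90,"tz":0,"turn":0},{"tx":8,"ty":-102,"tz":0,"turn":0},{"tx":8,"ty":-102,"tz":0,"turn":0},{"tx":8,"ty":-102,"tz":0,"turn":0}]'
python3 - <<'E'
from h import *
for n in("top","side"):
    im,d=ctrl.get_image(n); print(n,*[k for k in knobs(n,im,d) if k[0]=="orange"],sep='\n')
print(delta([.5335,.0025,.115]))
E
```

```text
time: 31.52
position: [0.5138, -0.0958, 0.2526]
time: 32.15
position: [0.5329, 0.0005, 0.2517]
tool_rot: [3.135, -0.178, -0.001]
ft_force: [-0.2, -0.1, -2.0]
grip_width: 0.269
grip_force: 20.0
top
('orange', [0.323, 0.154, 0.055], 0.058, [0.325, 0.154, 0.055], 6, [264.0, 262.0])
side
[  0.4  -2.1 136.7]
```

```bash
python3 -m crank '[{"tx":0.5,"ty":-2,"tz":20,"turn":0},{"tx":0.5,"ty":-2,"tz":50,"turn":0},{"tx":0.5,"ty":-2,"tz":75,"turn":0},{"tx":0.5,"ty":-2,"tz":100,"turn":0},{"tx":0.5,"ty":-2,"tz":120,"turn":0}]' | head -4
python3 -m crank '[{"tx":0,"ty":0,"tz":5,"turn":0},{"tx":0,"ty":0,"tz":9,"turn":0},{"tx":0,"ty":0,"tz":13,"turn":0},{"tx":0,"ty":0,"tz":14,"turn":0},{"tx":0,"ty":0,"tz":14,"turn":0}]'
python3 -m crank '[{"tx":0,"ty":0,"tz":1,"turn":0},{"tx":0,"ty":0,"tz":2,"turn":0},{"tx":0,"ty":0,"tz":2.5,"turn":0},{"tx":0,"ty":0,"tz":2.5,"turn":0}]'
```

```text
time: 32.88
position: [0.5334, 0.003, 0.1306]
tool_rot: [3.136, -0.177, -0.002]
ft_force: [1.4, 0.1, -2.0]
time: 33.5
position: [0.534, 0.0046, 0.118]
tool_rot: [3.137, -0.174, 0.001]
ft_force: [-0.2, -0.3, -1.0]
grip_width: 0.273
grip_force: 20.0
time: 34.0
position: [0.5338, 0.0045, 0.1152]
tool_rot: [3.137, -0.174, -0.0]
ft_force: [0.2, -0.3, -1.3]
grip_width: 0.268
grip_force: 20.0
```

Not quite down yet, so I'm going on half a millimetre at a time.

```bash
python3 -m crank '[{"tx":0,"ty":0,"tz":0.5,"turn":0},{"tx":0,"ty":0,"tz":0.8,"turn":0},{"tx":0,"ty":0,"tz":0.8,"turn":0},{"tx":0,"ty":0,"tz":0.8,"turn":0}]'
python3 -m crank '[{"tx":0,"ty":0,"tz":0.4,"turn":0},{"tx":0,"ty":0,"tz":0.7,"turn":0},{"tx":0,"ty":0,"tz":0.7,"turn":0},{"tx":0,"ty":0,"tz":0.7,"turn":0}]'
```

```text
time: 34.5
position: [0.5343, 0.0045, 0.1151]
tool_rot: [3.136, -0.174, 0.002]
ft_force: [-0.2, 0.6, 6.7]
grip_width: 0.272
grip_force: 20.0
time: 35.0
position: [0.5348, 0.0044, 0.1151]
tool_rot: [3.136, -0.174, 0.004]
ft_force: [-1.0, -0.3, 8.8]
grip_width: 0.265
grip_force: 20.0
```

```bash
python3 -m crank '[{"tx":0,"ty":0,"tz":-0.7,"turn":0},{"tx":0,"ty":0,"tz":-0.7,"turn":0}]' | head -4
python3 -m crank '[{"tx":0,"ty":0,"tz":0,"turn":0},{"tx":0,"ty":0,"tz":0,"turn":0},{"tx":0,"ty":0,"tz":0,"turn":0}]' 44 20 | head -4
python3 -m crank '[{"tx":0,"ty":0,"tz":-15,"turn":0},{"tx":0,"ty":0,"tz":-45,"turn":0},{"tx":0,"ty":0,"tz":-80,"turn":0},{"tx":0,"ty":0,"tz":-100,"turn":0},{"tx":0,"ty":0,"tz":-100,"turn":0}]' |head -2
python3 -m crank '[{"tx":-20,"ty":0,"tz":0,"turn":-1.8},{"tx":-40,"ty":0,"tz":0,"turn":-3.6},{"tx":-60,"ty":0,"tz":0,"turn":-5.4},{"tx":-80,"ty":0,"tz":0,"turn":-7.2},{"tx":-80,"ty":0,"tz":0,"turn":-9}]' 50 20 | head -3
python3 -m crank '[{"tx":0,"ty":0,"tz":0,"turn":-1.8},{"tx":0,"ty":0,"tz":0,"turn":-3.6},{"tx":0,"ty":0,"tz":0,"turn":-5.4},{"tx":0,"ty":0,"tz":0,"turn":-7.2},{"tx":0,"ty":0,"tz":0,"turn":-9}]' | head -3
python3 -m crank '[{"tx":0,"ty":0,"tz":0,"turn":0},{"tx":0,"ty":0,"tz":0,"turn":0}]'
python3 - <<'E'
from h import *
for n in("top","side"):
    im,d=shot(n,n+"5"); print(n,*[k for k in knobs(n,im,d) if k[0]=="orange"],sep='\n')
    print([(np.round(r["xyz"],3).tolist(),round(r["confidence"],2)) for r in ctrl.mark_of(n,"paddle")])
print(delta([.4544,.0111,.112]),ctrl.get_state()["joint_positions"])
print(R.from_rotvec(ctrl.get_state()["tool_rot"]).as_matrix().round(3))
E
```

```text
time: 35.25
position: [0.5345, 0.0045, 0.1151]
tool_rot: [3.137, -0.174, 0.002]
ft_force: [-0.9, -0.8, 6.4]
time: 35.62
position: [0.5334, 0.0046, 0.1139]
tool_rot: [-3.137, 0.174, 0.001]
ft_force: [0.3, 0.6, -0.3]
time: 36.25
position: [0.5351, 0.0048, 0.2169]
time: 36.88
position: [0.4526, 0.0134, 0.2135]
tool_rot: [2.961, 1.047, -0.003]
time: 37.5
position: [0.4536, 0.0134, 0.2135]
tool_rot: [-2.335, -2.1, 0.002]
time: 37.75
position: [0.454, 0.0134, 0.214]
tool_rot: [-2.343, -2.092, 0.001]
ft_force: [-0.3, -1.3, -0.1]
grip_width: 0.572
grip_force: 0.0
top
('orange', [0.524, -0.085, 0.126], 0.128, [0.523, -0.087, 0.124], 46, [343.0, 192.0])
[]
side
('orange', [0.532, 0.01, 0.125], 0.127, [0.534, 0.01, 0.125], 14, [318.0, 196.0])
[([0.458, 0.007, 0.122], 0.85), ([0.411, 0.538, -0.0], 0.22)]
[ -2.2   0.4 102.4] [ 0.64353811 -0.07085184 -0.69348115  1.92752865 -0.04734357  1.2690179
 -0.14636654]
[[ 0.112  0.994 -0.   ]
 [ 0.994 -0.112 -0.   ]
 [-0.    -0.    -1.   ]]
```

```bash
python3 - <<'E'
import cv2
a=cv2.imread("pics/side5.png")[100:300,230:430]
cv2.imwrite("pics/side5c.png",cv2.resize(a,(600,600),interpolation=cv2.INTER_CUBIC))
E
```

```text
(no output)
```

View pics/side5c.png

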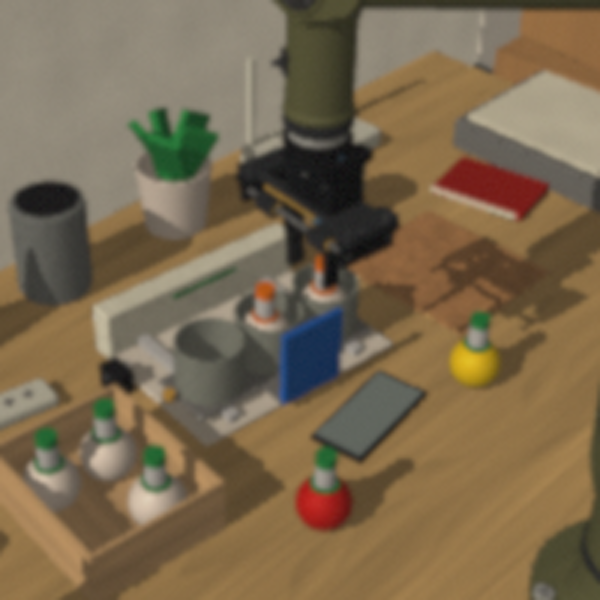

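Both orange lamps stand upright in cups, at crop px (265,300) and (322,270), and the green ones are still in the box. Next I pinch the blue paddle (315,355) from above.

```bash
python3 -m crank '[{"tx":-2,"ty":0.5,"tz":30,"turn":0},{"tx":-2,"ty":0.5,"tz":60,"turn":0},{"tx":-2,"ty":0.5,"tz":85,"turn":0},{"tx":-2,"ty":0.5,"tz":97,"turn":0},{"tx":-2,"ty":0.5,"tz":102,"turn":0}]' 40 20
python3 -m crank '[{"tx":0,"ty":0,"tz":0,"turn":0},{"tx":0,"ty":0,"tz":0,"turn":0},{"tx":0,"ty":0,"tz":0,"turn":0},{"tx":0,"ty":0,"tz":0,"turn":0}]' 2 20
```

```text
time: 38.58
position: [0.4545, 0.0114, 0.1122]
tool_rot: [-2.341, -2.095, 0.0]
ft_force: [0.3, 0.0, 1.1]
grip_width: 0.464
grip_force: 0.0
time: 39.08
position: [0.4563, 0.0112, 0.1131]
tool_rot: [2.339, 2.093, 0.005]
ft_force: [3.3, -0.2, 0.3]
grip_width: 0.112
grip_force: 20.0
```

Pinched at about 10 mm, the paddle's thickness. Pushing along tool +y.

```bash
python3 -m crank '[{"tx":0,"ty":4,"tz":0,"turn":0},{"tx":0,"ty":11,"tz":0,"turn":0},{"tx":0,"ty":18,"tz":0,"turn":0},{"tx":0,"ty":25,"tz":0,"turn":0},{"tx":0,"ty":32,"tz":0,"turn":0}]'
python3 -m crank '[{"tx":0,"ty":7,"tz":0,"turn":0},{"tx":0,"ty":14,"tz":0,"turn":0},{"tx":0,"ty":20,"tz":0,"turn":0},{"tx":0,"ty":25,"tz":0,"turn":0},{"tx":0,"ty":28,"tz":0,"turn":0}]'
python3 -m crank '[{"tx":0,"ty":4,"tz":0,"turn":0},{"tx":0,"ty":8,"tz":0,"turn":0},{"tx":0,"ty":12,"tz":0,"turn":0},{"tx":0,"ty":16,"tz":0,"turn":0},{"tx":0,"ty":19,"tz":0,"turn":0}]'
```

```text
time: 39.7
position: [0.4866, 0.0078, 0.1131]
tool_rot: [-2.341, -2.095, 0.001]
ft_force: [-2.8, -0.4, 6.3]
grip_width: 0.107
grip_force: 20.0
time: 40.33
position: [0.5146, 0.0046, 0.1131]
tool_rot: [2.341, 2.095, -0.001]
ft_force: [-2.2, 0.2, 5.6]
grip_width: 0.111
grip_force: 20.0
time: 40.95
position: [0.5305, 0.0029, 0.113]
tool_rot: [-2.338, -2.093, 0.009]
ft_force: [-6.8, 0.6, 9.7]
grip_width: 0.111
grip_force: 20.0
```

```bash
python3 -m crank '[{"tx":0,"ty":2,"tz":0,"turn":0},{"tx":0,"ty":4,"tz":0,"turn":0},{"tx":0,"ty":6,"tz":0,"turn":0},{"tx":0,"ty":8,"tz":0,"turn":0},{"tx":0,"ty":8,"tz":0,"turn":0}]'
python3 -m crank '[{"tx":0,"ty":1,"tz":0,"turn":0},{"tx":0,"ty":2,"tz":0,"turn":0},{"tx":0,"ty":2,"tz":0,"turn":0}]'
```

```text
time: 41.58
position: [0.5408, 0.0017, 0.113]
tool_rot: [-2.341, -2.095, 0.002]
ft_force: [-3.0, -0.5, 7.7]
grip_width: 0.112
grip_force: 20.0
time: 41.95
position: [0.5409, 0.0017, 0.113]
tool_rot: [-2.339, -2.093, 0.007]
ft_force: [-8.1, -0.8, 13.3]
grip_width: 0.113
grip_force: 20.0
```

```bash
python3 -m crank '[{"tx":0,"ty":-2,"tz":0,"turn":0},{"tx":0,"ty":-2,"tz":0,"turn":0}]' | head -4
python3 -m crank '[{"tx":0,"ty":0,"tz":0,"turn":0},{"tx":0,"ty":0,"tz":0,"turn":0},{"tx":0,"ty":0,"tz":0,"turn":0}]' 40 20 | head -4
python3 -m crank '[{"tx":0,"ty":0,"tz":-15,"turn":0},{"tx":0,"ty":0,"tz":-50,"turn":0},{"tx":0,"ty":0,"tz":-90,"turn":0},{"tx":0,"ty":0,"tz":-125,"turn":0},{"tx":0,"ty":0,"tz":-140,"turn":0}]' | head -2
python3 -m crank '[{"tx":-55,"ty":-10,"tz":0,"turn":0},{"tx":-110,"ty":-20,"tz":0,"turn":0},{"tx":-165,"ty":-35,"tz":0,"turn":0},{"tx":-220,"ty":-50,"tz":0,"turn":0},{"tx":-275,"ty":-60,"tz":0,"turn":0}]' | head -2
python3 -m crank '[{"tx":-30,"ty":0,"tz":0,"turn":0},{"tx":-60,"ty":0,"tz":0,"turn":0},{"tx":-60,"ty":0,"tz":0,"turn":0},{"tx":-60,"ty":0,"tz":0,"turn":0}]' | head -2
python3 - <<'E'
from h import *
for n in("top","side"):
    im,d=shot(n,n+"6"); print(n,*knobs(n,im,d),sep='\n')
    for q in("paddle","cup1"): print([(np.round(r["xyz"],3).tolist(),round(r["confidence"],2)) for r in ctrl.mark_of(n,q)])
    P=cloud(n,d); x,y,z=P[...,0],P[...,1],P[...,2]
    q=P[(cv2.inRange(cv2.cvtColor(im,cv2.COLOR_RGB2HSV),(100,150,50),(125,255,255))>0)&(z>.112)&(z<.13)&(abs(y)<.08)&(x<.6)]
    print("blue",len(q),cv2.minAreaRect((q[:,:2]*1000).astype(np.float32)))
a=cv2.imread("pics/top6.png")[100:320,170:490]
cv2.imwrite("pics/top6c.png",cv2.resize(a,(800,550),interpolation=cv2.INTER_CUBIC))
E
```

```text
time: 42.2
position: [0.5408, 0.0017, 0.113]
tool_rot: [-2.341, -2.095, 0.001]
ft_force: [-3.1, -0.3, 7.9]
time: 42.58
position: [0.5408, 0.0017, 0.112]
tool_rot: [-2.341, -2.095, 0.001]
ft_force: [0.3, 0.4, 0.6]
time: 43.2
position: [0.5421, 0.002, 0.2554]
time: 43.82
position: [0.4497, -0.2664, 0.2522]
time: 44.32
position: [0.4445, -0.3235, 0.252]
top
('green', [0.537, 0.34, 0.106], 0.108, [0.538, 0.339, 0.103], 47, [202.0, 191.0])
('green', [0.529, 0.265, 0.106], 0.107, [0.53, 0.265, 0.104], 47, [227.0, 193.0])
('green', [0.432, 0.275, 0.107], 0.108, [0.434, 0.274, 0.104], 47, [223.0, 225.0])
('green', [0.335, -0.16, 0.101], 0.101, [0.335, -0.161, 0.098], 54, [369.0, 256.0])
('green', [0.307, 0.148, 0.1], 0.102, [0.307, 0.146, 0.097], 56, [266.0, 267.0])
('orange', [0.618, -0.002, 0.127], 0.128, [0.62, -0.002, 0.124], 49, [314.0, 161.0])
('orange', [0.606, -0.094, 0.125], 0.127, [0.606, -0.096, 0.125], 46, [345.0, 165.0])
('orange', [0.325, 0.153, 0.058], 0.059, [0.325, 0.154, 0.054], 6, [264.0, 262.0])
[([0.538, 0.0, 0.119], 0.61)]
[([0.606, -0.103, 0.023], 0.87), ([0.621, -0.01
[... 374 characters left out ...]
537, 0.34, 0.103], 31, [245.0, 246.0])
('green', [0.434, 0.279, 0.105], 0.107, [0.431, 0.279, 0.105], 26, [281.0, 252.0])
('green', [0.308, 0.147, 0.099], 0.101, [0.307, 0.148, 0.099], 33, [338.0, 252.0])
('orange', [0.606, -0.096, 0.124], 0.126, [0.604, -0.092, 0.125], 12, [324.0, 177.0])
('orange', [0.618, -0.001, 0.124], 0.127, [0.617, -0.001, 0.124], 10, [304.0, 186.0])
[([0.556, 0.528, 0.001], 0.64), ([0.544, -0.0, 0.123], 0.6), ([0.383, -0.017, 0.001], 0.5), ([0.513, -0.325, -0.0], 0.41)]
[([0.617, -0.01, 0.029], 0.9), ([0.631, 0.079, 0.025], 0.76), ([0.607, -0.105, 0.026], 0.61)]
blue 50 ((537.5148315429688, 4.419727325439453), (83.223876953125, 13.491390228271484), 83.67366027832031)
```

View pics/top6c.png

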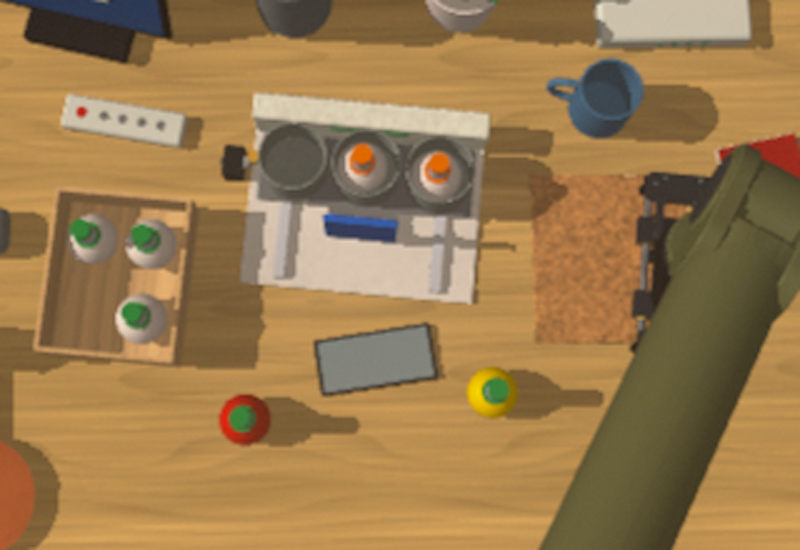

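The carriage is home against the bar with its nose in the detent at crop px (240,160). Both orange lamps stand in cups at (362,160) and (437,168), three green ones stand in the box, and nothing else has moved.

```bash
python3 -c "
from bench import ctrl
print(ctrl.close_job())"
```

```text
the job is handed in; nothing more can be done
None
```

The job is handed in: all three charged lamps stand in the box, both flat lamps stand in cups of their own, the carriage is pushed to its stop in the detent, and nothing else was touched; the closing call returned no verdict.

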